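Reset the stand magnifier over the pill dispenser and re-pin its boom

TASK

The magnifier on its sloping stand does not stand over the pill dispenser. Pull the locking pin out against its detent until it is clear of the telescopic boom (it can stay parked in its guide bushing), slide the boom in or out to the hole that brings the lens over the dispenser, then push the pin fully home through the lined-up holes so that the boom is locked there. Keep off the glass of the lens and do not knock the dispenser or disturb the other things on the ledge.

Things in the scene. Friction and masses are not known exactly. Their poses are not given: they have to be found in the camera images.
- stand: Foot of the magnifier stand: white plate 180 x 110 x 10 mm bolted to the ledge, from x = -120 to +60 mm. It carries a dark square sleeve (36 mm outside, 155 mm long) that slopes up at 35 degrees towards +x. Origin on the ledge straight below pin_hole. x: horizontal, the way the boom rises; y: across the sleeve; z: up. Does not move.
- pin_hole (a point): Point inside the sleeve where the pin's axis crosses the boom's axis, 105 mm above the ledge. Frame tilted with the sleeve: x up the slope along the boom, y across, z along the pin, out of the bushing (35 degrees from vertical, leaning to the stand's -x). The sleeve reaches from 120 mm down the slope to 36 mm up the slope from here. Does not move.
- bushing (a point): Centre of the mouth (top rim) of the steel guide bushing on the sleeve: 33 mm outside, 30 mm high, bore 15.2 mm, 48 mm out from pin_hole, same tilted frame. From the mouth inwards: bushing 30 mm, sleeve wall 4 mm, boom 28 mm, sleeve wall 4 mm. Half-way down the bushing is an inner groove that parks the pin's spring balls. Does not move.
- pin_grip (a point): Detent pin, 131 mm long, 0.1 kg: centre of its black ribbed barrel handle (24 mm diameter, 42 mm long along the pin). z: along the pin from nose to handle. Under the handle a flange (30 mm diameter, 5 mm thick) whose underside, 26 mm below this point, sits on the bushing's mouth when the pin is home. Pulling it off its detent takes 10 to 18 N along its axis.
- pin_nose (a point): Tip of the same pin's steel shank, 84 mm below the flange (14 mm diameter, last 8 mm tapered, two spring balls in its sides). Raised 50 mm it is clear of the boom. Raised 56 to 60 mm the balls click into the bushing's groove: the pin stays at 57 mm, sagging 3 to 8 degrees to the stand's -x. Above 65 mm it comes out. Pushing it in takes 8 to 15 N; over the last 4 mm the balls draw it home.
- boom_grip (a point): Point on the axis of the telescopic boom where it can be held: an aluminium bar 28 x 28 mm sliding in the sleeve. Frame tilted like pin_hole. It lies 130 mm plus the value of boom up the slope from pin_hole. The bare bar runs 40 mm further up the slope from here and back down to the sleeve. Sliding takes about 3 to 10 N along x; it stays where it is left.
- boom (a joint): Extension of the telescopic boom along the slope, m: 0 with its middle hole under the pin (as found), +0.050 for the long setting (lens further out and up), -0.050 for the short one; stops at +/-0.055. The boom's cross holes are 16 mm wide; the pin's tapered nose finds one that is up to 3 mm out of line and draws it in.
- lens: Glass lens of the magnifier, 98 mm across in a black ring of 114 mm, level at the upper end of the boom. Origin at its centre, z up, x like the stand's. With the boom at 0 it is 209 mm horizontally from the stand's origin and 203 mm above the ledge; each 50 mm step of the boom shifts it 41 mm horizontally and 29 mm in height. The glass must not be touched.
- dispenser: Black drum-shaped pill dispenser, 88 mm across, 71 mm high, clear lid over its compartments, press button on its side, fixed to the ledge under either the long or the short setting of the lens. Origin at the centre of its underside.
- ring_cone: White ceramic ring cone, 52 mm across at the foot, 82 mm high, loose on the ledge under the other setting of the lens. Origin at the centre of its underside. Leave it.
- comb: Red acrylic comb, 180 x 39 x 5 mm, lying on the ledge to the robot's left of the stand. Origin at the centre of its underside, x along it. Leave it.
- hair_clip: Stainless hair clip, 75 x 14 x 13 mm, lying on the ledge to the robot's right of the stand. Origin at the centre of its underside, x along it. Leave it.
Mind the look-alikes: they are no part of the job. What is shaped like the part that bears pin_grip but turquoise is not meant. Several things look just like the dispenser: the one meant starts farthest to the robot's left.

How it is judged:
By the outcome, as a careful person would: the job done as asked, in the order asked, and still so for the second after the job is handed in, with the robot touching nothing.
It also fails if it takes over 54 s, if anything falls off the work surface, if the arm or the gripper's body presses on something with over 40 N, if the wrist force passes 120 N, or if a joint passes its speed limit or range.

ROBOT

A 7-joint arm with a two-finger parallel gripper is mounted at the origin on the work surface. World frame = base frame: x ahead of the robot, y to its left, z up, the work surface at z = 0. Lengths are in m, angles in rad, forces in N, time in s.
With the tool pointing down it reaches from about 0.4 to 0.85 m from the base axis. Payload 4.5 kg.
Tool frame: the origin (TCP) lies between the finger pads; the fingertips stand 11 mm ahead of it and the grasp point (between the pads) lies 8 mm behind it (r.tip_reach is the distance from the TCP to the fingertips, in m); x points along the fingers, y is the direction in which the jaws open and shut, and the axes are right-handed (so a half turn about x gives the same grasp; the last joint's range is limited). The gripper opens to 88 mm and grips with 3 to 60 N. Pads are 18 mm wide; open, the fingers measure 123 mm over their backs; the gripper's body (75 mm by 187 mm) begins 45 mm behind the grasp point.
Start: joints at [1.255, 0.689, -0.195, 1.565, 0.157, 0.902, -0.215], TCP at [0.214, -0.587, 0.25] pointing down, gripper open.
Joint ranges: [-3.01, 3.01], [-0.46, 2.08], [-1.47, 1.51], [0.13, 2.56], [-1, 4.14], [0.04, 2.09], [-2.66, 2.66]. Speed limits (rad/s): [2.57, 2.57, 3.14, 3.14, 3.14, 3.14, 3.14].

INTERFACE

Orientations are given as a unit quaternion [x, y, z, w].
In Python, from plant import r gives the robot as it stands.
- The arm moves only by the tool drive_tool, never from a script. Its argument "deltas" is a list of rows, each a list of 3 entries, a list of its own where there are three numbers: the turn, a rotation vector about the tool's x, y, z in degrees, then the shift along the tool's x, y, z in cm, then the finger opening in cm, from 0 to 8.81. A call has 1 to 12 rows; each row shifts and turns the commanded pose from where the row before left it, along the tool's axes as they then stand; what a row does not reach is not made up. A row lasts 1/12 s, in which the tool goes at most 41.7 mm and 7.16 degrees, less where a joint would pass 70% of its speed; a pose out of reach is approached as far as the arm can. A call is refused whole if a number of a shift passes 4.17 or a number of a turn 7.16, either way. A call with a gripper value outside its range is refused whole. The fingers move at their own pace and stop on an object; "force" is the grip in N (left out, the last holds). Time passes only in rows, so rows that do not move let the fingers close. It gives the time, the measured TCP pose, the force and the opening at its end, in the units of the state.
- r.get_state(): the state, without advancing time (a new reading comes with each control period).
- r.snapshot(name): name is "scene" or "top" or "wrist"; returns a dict with "color" (480x640x3 uint8, red, green, blue), "fov_y" (degrees; the focal length in pixels is half the picture's height over the tangent of half this angle, whatever the lens; pixels are square), "cx", "cy" (the principal point, pixels), "extrinsics" (4x4, takes a point from world to camera coordinates); the wrist camera has in their place "tool_from_camera" (4x4, takes a point from camera to tool coordinates, whose origin is the TCP and whose axes are the tool frame's). Camera axes: x right, y up, looking along -z (the intrinsics and any distortion apply to the point x, -y, -z); pixel columns grow to the right and rows downward; lengths in m; the calibration is good to about 2 mm. A picture is of the moment at which its call begins: read the wrist's pose just before it. There is no depth.
- r.finish_job(): hands the job in, once; it reports no verdict.
The state is a dict: "clock": time; "q": joint angles; "qd": joint speeds; "joint_torque": joint torques, N m; "tool_pos": TCP position; "eef_rot": TCP orientation; "contact_force": force on the tool from outside, world axes, zero at the start; "moment": the same for the moment, N m; "opening": opening from 0.0 (shut) to 1.0 (fully open).
Only numpy, scipy, OpenCV 4.12 (cv2) and the standard library are available. Lean on these libraries where they do the work, as an engineer would, in place of code of your own. Each camera call takes 0.05 s, during which the arm holds its last target. There are 200 camera calls.

## Working session

There is one attempt and no reset: what is moved stays moved. The work goes in short steps, Python scripts to look and compute and a tool call to move; the robot and the scene stay as the last step left them, time stands still between calls to the robot, and variables do not carry over. Pictures are saved under pics/ and viewed, about 8 in all and at most 12, crops included, and the job is handed in when it is done.

Besides the shell and the picture viewer there is one more tool, called after "Emit:" by a JSON object that holds its "method" and its "body", one argument or row to a line. drive_tool: Moves the arm, as the interface text tells. Its arguments: {"type":"object","properties":{"deltas":{"type":"array","items":{"type":"array"}},"force":{"type":"number"}},"required":["deltas"]}

```bash
ls; mkdir -p pics; python3 - <<'E'
from plant import r
import cv2,numpy as np,json
s=r.get_state();print(s)
for n in("scene","top"):
    p=r.snapshot(n);cv2.imwrite(f"pics/{n}0.png",p["color"][...,::-1])
    np.savez(f"pics/{n}0.npz",**p)
    print(n,p["fov_y"],p["cx"],p["cy"],np.round(p["extrinsics"],4).tolist(),[k for k in p])
E
```

```text
pics
{'clock': 0.0, 'q': array([ 1.25478822,  0.69000319, -0.1945125 ,  1.56633495,  0.1573332 ,
        0.90251789, -0.21507482]), 'qd': array([-1.60498090e-03,  1.13417459e-03,  2.57573011e-04,  7.15815526e-05,
       -1.35856908e-05,  7.92901738e-04,  7.27308823e-04]), 'joint_torque': array([ 6.62927941e-04, -5.27572417e+01, -1.26711611e+00, -1.53430349e+01,
       -5.27630048e-02,  6.77433360e-03,  1.59090405e-04]), 'tool_pos': array([ 0.21393267, -0.58659068,  0.24890043]), 'eef_rot': array([-0.69613931, -0.1237286 ,  0.69648158, -0.12245284]), 'contact_force': array([-0.1240768 ,  0.43505077,  0.47106192]), 'moment': array([-0.03282986, -0.03453354, -0.02103289]), 'opening': 0.9999045574778223}
scene 54.38454597697238 318.18220020575995 240.1800002759937 [[0.8705, 0.4922, 0.0012, -0.5664], [-0.4077, 0.7198, 0.5618, 0.1634], [0.2756, -0.4895, 0.8273, -1.218], [0.0, 0.0, 0.0, 1.0]] ['color', 'fov_y', 'cx', 'cy', 'extrinsics']
top 42.25798946869611 319.01163926518035 241.64509445648693 [[0.0147, -0.9996, 0.0238, -0.0217], [0.9931, 0.0173, 0.1158, -0.6582], [-0.1162, 0.022, 0.993, -1.2514], [0.0, 0.0, 0.0, 1.0]] ['color', 'fov_y', 'cx', 'cy', 'extrinsics']
```

View pics/scene0.png

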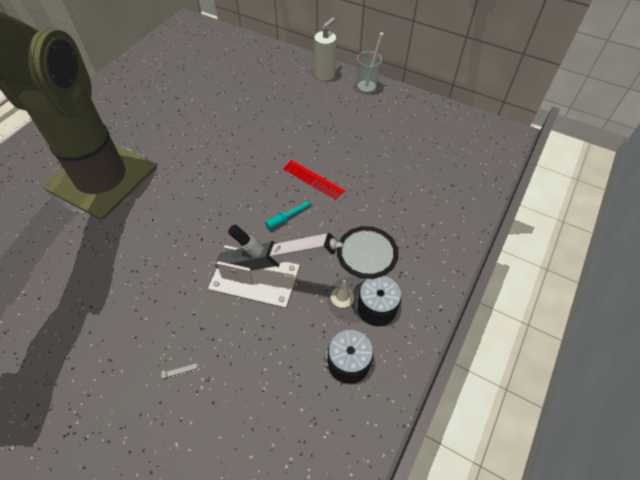

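View pics/top0.png

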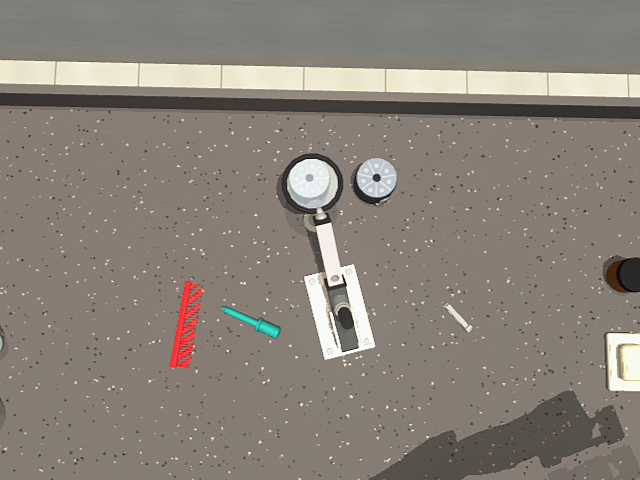

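The top view shows the stand at (338,312), with the black pin handle at (346,317). The turquoise look-alike lies at (250,322).
There are two dispenser candidates, at top (309,182) / scene (380,300) and top (377,178) / scene (350,355). The first is farther to the robot's left (+y is image-left), so it is the one meant. The ring cone is at scene (343,293).

```bash
cat > h.py <<'E'
import numpy as np,cv2
from scipy.spatial.transform import Rotation as R
def load(n): return dict(np.load(f"pics/{n}.npz"))
def ray(p,uv,E=None):
    E=p["extrinsics"] if E is None else E
    f=240/np.tan(np.radians(p["fov_y"])/2)
    d=np.array([(uv[0]-p["cx"])/f,-(uv[1]-p["cy"])/f,-1.])
    Rm=E[:3,:3];return -Rm.T@E[:3,3],(Rm.T@d)/np.linalg.norm(d)
def plane(p,uv,z,E=None):
    o,d=ray(p,uv,E);return o+d*(z-o[2])/d[2]
def tri(*rs):
    A=sum(np.eye(3)-np.outer(d,d) for o,d in rs);b=sum((np.eye(3)-np.outer(d,d))@o for o,d in rs)
    x=np.linalg.solve(A,b);return x,[np.linalg.norm(np.cross(x-o,d)) for o,d in rs]
def proj(p,X,E=None):
    E=p["extrinsics"] if E is None else E
    f=240/np.tan(np.radians(p["fov_y"])/2);c=E[:3,:3]@X+E[:3,3]
    return np.array([p["cx"]-f*c[0]/c[2],p["cy"]+f*c[1]/c[2]])
E
python3 - <<'E'
from h import *
t=load("top0");s=load("scene0")
m=(t["color"].min(2)>185).astype(np.uint8);m[:, :290]=0;m[:,390:]=0;m[:262]=0;m[370:]=0
c=max(cv2.findContours(m,0,2)[0],key=cv2.contourArea);hull=cv2.convexHull(c)
b=cv2.boxPoints(cv2.minAreaRect(c));print(b)
P=np.array([plane(t,u,.01) for u in b]);print(P.round(3),[np.linalg.norm(P[i]-P[i-1]).round(3) for i in range(4)])
C=P.mean(0)
L=[P[i]-P[i-1] for i in range(4)];l=max(L,key=np.linalg.norm);
if l[0]<0:l=-l
yaw=np.arctan2(l[1],l[0]);x=np.array([np.cos(yaw),np.sin(yaw),0])
O=C+.03*x;O[2]=0;print("stand",O,np.degrees(yaw))
a=np.radians(35);zt=np.array([-np.sin(a)*x[0],-np.sin(a)*x[1],np.cos(a)]);xt=np.array([np.cos(a)*x[0],np.cos(a)*x[1],np.sin(a)])
H=O+[0,0,.105]
pts=dict(hole=H,bush=H+.048*zt,grip=H+.074*zt,top=H+.095*zt,boom=H+.13*xt,lens=O+.209*x+[0,0,.203],long=O+.25*x,short=O+.168*x)
for k,v in pts.items(): print(k,v.round(4),proj(t,v).round(1),proj(s,v).round(1))
# disp tops
for ut,us in(((309,180),(380,292)),((377,178),(351,350))):
    print("disp",tri(ray(t,ut),ray(s,us)))
def crop(q,x0,y0,w,h,k):return cv2.resize(q["color"][y0:y0+h,x0:x0+w,::-1],None,fx=k,fy=k,interpolation=cv2.INTER_CUBIC)
A=crop(t,270,140,130,230,2.6);B=crop(s,200,215,210,170,2.6)
B=cv2.resize(B,(460,372));im=np.zeros((598,800,3),np.uint8);im[:A.shape[0],:A.shape[1]]=A[:598];im[:372,340:]=B
cv2.imwrite("pics/crop0.png",im)
E
```

```text
[[301.41177 267.64706]
 [352.00003 255.00003]
 [374.9412  346.76474]
 [324.35294 359.41177]]
[[ 0.606  0.025  0.01 ]
 [ 0.634 -0.082  0.01 ]
 [ 0.443 -0.132  0.01 ]
 [ 0.416 -0.026  0.01 ]] [np.float64(0.197), np.float64(0.111), np.float64(0.198), np.float64(0.109)]
stand [ 0.55379935 -0.04643674  0.        ] 14.51397736449021
hole [ 0.5538 -0.0464  0.105 ] [337.1 291.2] [265.8 258.2]
bush [ 0.5271 -0.0533  0.1443] [341.7 304.7] [250.9 244.6]
grip [ 0.5127 -0.0571  0.1656] [344.3 312.4] [242.3 237. ]
top [ 0.501  -0.0601  0.1828] [346.5 318.9] [235.3 230.5]
boom [ 0.6569 -0.0197  0.1796] [325.5 233.7] [316.  249.6]
lens [0.7561 0.0059 0.203 ] [312.6 178.1] [370.7 254.9]
long [0.7958 0.0162 0.    ] [306.9 180.4] [380.5 309.5]
short [ 0.7164 -0.0043  0.    ] [315.8 216.9] [343.5 300.7]
disp (array([0.78365335, 0.01356546, 0.07247336]), [np.float64(0.00305428398847121), np.float64(0.0030542839884711206)])
disp (array([ 0.78940063, -0.1256019 ,  0.07564382]), [np.float64(0.0025822758899486766), np.float64(0.0025822758899487572)])
```

View pics/crop0.png

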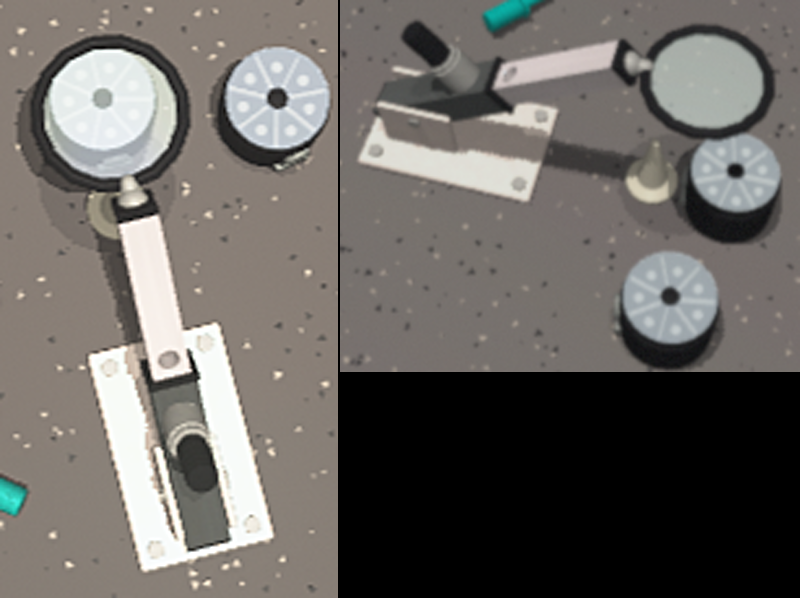

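The crop confirms that the left dispenser sits by the lens, beyond the cone, so the long setting is the one needed. The plate box took in part of the boom, so I'll redo the plate corners by hand and triangulate the handle.

```bash
cat >> h.py <<'E'
def frames(O,yaw):
    x=np.array([np.cos(yaw),np.sin(yaw),0]);a=np.radians(35)
    z=np.array([0,0,1.]);zt=-np.sin(a)*x+np.cos(a)*z;xt=np.cos(a)*x+np.sin(a)*z
    return x,xt,np.cross(zt,xt),zt,O+.105*z
E
python3 - <<'E'
from h import *
t=load("top0");s=load("scene0")
P=np.array([plane(t,u,.01) for u in((304.6,276.2),(353.8,265),(374.6,346.9),(325.8,359.2))])
print(P.round(4),[np.linalg.norm(P[i]-P[i-1]).round(3) for i in range(4)])
sc=460/(210*2.6)
k=2.6*sc
S=np.array([plane(s,(200+(u-340)/k,215+v/(372/170)),.01) for u,v in((360,165),(530,200),(557,105))])
print("scene corners",S.round(4))
l=(P[0]+P[1]-P[2]-P[3])/2;yaw=np.arctan2(l[1],l[0]);O=P.mean(0)+.03*l/np.linalg.norm(l);O[2]=0
print(O,np.degrees(yaw))
x,xt,yt,zt,H=frames(O,yaw)
for k_,v in dict(hole=H,bush=H+.048*zt,grip=H+.074*zt,top=H+.095*zt,boom=H+.13*xt,boomend=H+.17*xt,lens=O+.209*x+[0,0,.203],long=O+.25*x+[0,0,.071]).items(): print(k_,v.round(4),proj(t,v).round(1),proj(s,v).round(1))
# black handle blob centroids
for q,(x0,y0,w,h) in((t,(335,300,25,30)),(s,(222,220,30,30))):
    g=q["color"][y0:y0+h,x0:x0+w].max(2);m=(g<40).astype(np.uint8)
    n,lab,st,ce=cv2.connectedComponentsWithStats(m);i=1+st[1:,4].argmax();print(st[i],ce[i]+[x0,y0])
E
```

```text
[[ 0.5879  0.0175  0.01  ]
 [ 0.6133 -0.0862  0.01  ]
 [ 0.4427 -0.131   0.01  ]
 [ 0.4161 -0.0295  0.01  ]] [np.float64(0.178), np.float64(0.107), np.float64(0.176), np.float64(0.105)]
scene corners [[ 0.4513 -0.1316  0.01  ]
 [ 0.6191 -0.0809  0.01  ]
 [ 0.5864  0.0255  0.01  ]]
[ 0.5439904  -0.04951066  0.        ] 15.02402009642776
hole [ 0.544  -0.0495  0.105 ] [338.6 296.3] [261.  257.3]
bush [ 0.5174 -0.0566  0.1443] [343.4 309.9] [245.8 243.8]
grip [ 0.503  -0.0605  0.1656] [346.1 317.7] [237.2 236.2]
top [ 0.4914 -0.0636  0.1828] [348.4 324.3] [230.1 229.8]
boom [ 0.6468 -0.0219  0.1796] [326.5 239.1] [310.8 248.3]
boomend [ 0.6785 -0.0134  0.2025] [322.6 220.3] [327.9 245.2]
lens [0.7458 0.0047 0.203 ] [313.2 183.6] [365.3 253. ]
long [0.7854 0.0153 0.071 ] [307.4 178. ] [379.6 292.3]
[16 16  1  3  3] [351. 317.]
[  7   6  20  19 206] [238.74757282 234.72330097]
```

```bash
cat >> h.py <<'E'
O=np.array([.544,-.0495,0.]);yaw=np.radians(15.0)
def goal(p,flip,tilt=0,O=O,yaw=yaw):
    """tool at tilted-frame coords p (xt,yt,zt from pin_hole) for the grasp point; tilt deg towards stand -x"""
    x,xt,yt,zt,H=frames(O,yaw)
    y=yt*flip;tx=-zt;M=np.c_[tx,y,np.cross(tx,y)]
    M=R.from_rotvec(-np.radians(tilt)*yt).as_matrix()@M
    return H+p[0]*xt+p[1]*yt+p[2]*zt+.008*M[:,0],M
def delta(s,g):
    T=R.from_quat(s["eef_rot"]).as_matrix();P,M=g
    rv=np.degrees(R.from_matrix(T.T@M).as_rotvec())
    return rv.round(1),(100*T.T@(P-s["tool_pos"])).round(2),(100*M.T@(P-s["tool_pos"])).round(2)
E
python3 - <<'E'
from h import *
from plant import r
s=r.get_state();T=R.from_quat(s["eef_rot"]).as_matrix();print(T.round(2))
for f in(1,-1):print(f,*delta(s,goal((0,0,.076+.12),f)),goal((0,0,.196),f)[0])
E
```

```text
[[-0.    0.34 -0.94]
 [ 0.   -0.94 -0.34]
 [-1.   -0.    0.  ]]
1 [-167.1   -2.5   52.7] [ -0.94 -40.1  -38.67] [19.25 43.34 29.24] [ 0.43984193 -0.07740907  0.25900058]
-1 [ 4.9 35.   1.6] [ -0.94 -40.1  -38.67] [ 19.25 -43.34 -29.24] [ 0.43984193 -0.07740907  0.25900058]
```

Emit:
{"method": "drive_tool", "body": {
  "deltas": [
    [[0,0,0],[-2,-3,-3],8.8],
    [[0,0,0],[-2,-3.5,-3.4],8.8],
    [[0,0,0],[-2,-3,-3],8.8],
    [[0,0,0],[0,-3,-3],8.8],
    [[0,0,0],[0,-3,-3],8.8],
    [[0,0,0],[0,-3,-3],8.8],
    [[0,0,0],[0,-3,-3],8.8],
    [[0,0,0],[0,-3,-3],8.8],
    [[0,0,0],[0,-3,-3],8.8],
    [[0,0,0],[0,-3,-3],8.8],
    [[0,0,0],[0,-3,-3],8.8],
    [[0,0,0],[0,-3,-2.5],8.8]
  ],
  "force": 50
}}

```text
clock: 1.1
tool_pos: [0.4166, -0.1424, 0.301]
eef_rot: [0.697, 0.123, -0.696, 0.123]
contact_force: [1.4, -0.2, -0.5]
opening: 0.999
```

Emit:
{"method": "drive_tool", "body": {
  "deltas": [
    [[0.8,5.8,0.3],[0,-1,0],8.8],
    [[0.8,5.8,0.3],[0,0,0],8.8],
    [[0.8,5.8,0.3],[0,0,0],8.8],
    [[0.8,5.8,0.3],[0,0,0],8.8],
    [[0.8,5.8,0.3],[0,0,0],8.8],
    [[0.8,5.8,0.3],[0,0,0],8.8],
    [[0,0,0],[0,0,0],8.8],
    [[0,0,0],[0,0,0],8.8]
  ]
}}

```text
clock: 1.77
tool_pos: [0.4138, -0.134, 0.3033]
eef_rot: [0.856, 0.122, -0.498, 0.068]
contact_force: [0.4, 0.4, -0.4]
opening: 0.996
```

```bash
python3 - <<'E'
from h import *
from plant import r
s=r.get_state()
print(*delta(s,goal((0,0,.196),-1)),s["q"].round(2),s["qd"].round(2))
p=r.snapshot("wrist");np.savez("pics/w1.npz",pos=s["tool_pos"],rot=s["eef_rot"],**p);cv2.imwrite("pics/w1.png",p["color"][...,::-1])
E
```

```text
[0.7 5.4 0.8] [ 5.88 -4.7  -1.33] [ 5.91 -4.8  -0.72] [ 1.02  0.36 -0.78  2.36 -0.44  0.09 -0.54] [-0.06 -0.01  0.03 -0.03  0.04  0.01 -0.02]
```

View pics/w1.png

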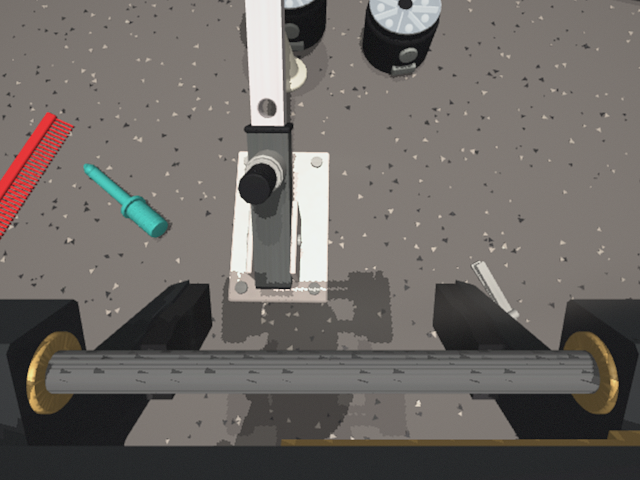

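The wrist view shows the black handle at (258,185), rising from the steel bushing. The turquoise pin is at (140,210). The arm ended 5° short on tilt, with joint 6 near its limit. I'll compare the predicted and seen pixels, then go lower, where there is more reach.

```bash
cat >> h.py <<'E'
def wE(w):
    T=np.eye(4);T[:3,:3]=R.from_quat(w["rot"]).as_matrix();T[:3,3]=w["pos"]
    return np.linalg.inv(T@w["tool_from_camera"])
E
python3 - <<'E'
from h import *
w=load("w1");E=wE(w);x,xt,yt,zt,H=frames(O,yaw)
for k,v in dict(top=H+.095*zt,grip=H+.074*zt,bush=H+.048*zt,sl=H+.036*xt+.018*zt,slb=H-.12*xt+.018*zt,b130=H+.130*xt+.014*zt).items():print(k,proj(w,v,E).round(1))
for u in((318,162),(241,287)):print(plane(w,u,.011,E))
for a,b in((.048,.014),(-.108,.014)):print(O+x*a)
E
```

```text
top [258.1 190.4]
grip [262.5 183.5]
bush [267.3 176.1]
sl [270.7 127.3]
slb [275.9 288. ]
b130 [267.4   3.9]
[ 0.59871283 -0.07445915  0.011     ]
[ 0.43276384 -0.03442663  0.011     ]
[ 0.59036444 -0.03707669  0.        ]
[ 0.43968001 -0.07745246  0.        ]
```

Emit:
{"method": "drive_tool", "body": {
  "deltas": [
    [[0,0,0],[0,-2.4,0],8.8],
    [[0,0,0],[0,-2.4,0],8.8],
    [[0,0,0],[1,0,-0.6],8.8],
    [[0,0.6,0],[1,0,-0.7],8.8],
    [[0,0.8,0],[1,0,0],8.8],
    [[0,1,0],[1,0,0],8.8],
    [[0,1,0],[1,0,0],8.8],
    [[0,1,0],[1,0,0],8.8],
    [[0,1,0],[1,0,0],8.8],
    [[0,0,0],[0,0,0],8.8],
    [[0,0,0],[0,0,0],8.8]
  ]
}}

```text
clock: 2.73
tool_pos: [0.4572, -0.0982, 0.2985]
eef_rot: [0.863, 0.14, -0.481, 0.056]
contact_force: [0.3, 0.3, 0.0]
opening: 0.995
```

```bash
python3 - <<'E'
from h import *
from plant import r
s=r.get_state()
print(*delta(s,goal((0,0,.076),-1)),s["q"].round(2))
E
```

```text
[0.6 3.  3. ] [14.83 -1.71  2.41] [14.58 -2.45  3.2 ] [ 0.87  0.41 -0.74  2.34 -1.    0.04 -0.05]
```

Predicted and seen pixels agree to within 1–2 px. The arm is stopped by joint limits (q5, q6) at the full 35° forward tilt. A tool about 15° off vertical grips the handle just as well, since the handle's axis stays in the pad plane, so I'll use that.

```bash
python3 - <<'E'
from h import *
from plant import r
s=r.get_state()
for t in(-15,-20,-25):print(*delta(s,goal((-.0,0,.076+.07),-1,t)))
E
```

```text
[  1.  -12.    2.9] [ 7.84 -2.08  2.98] [ 8.18 -2.45  1.34]
[  1.2 -17.    2.9] [ 7.82 -2.09  3.05] [ 8.26 -2.45  0.69]
[  1.3 -22.    2.8] [ 7.8  -2.09  3.11] [ 8.3  -2.45  0.04]
```

Emit:
{"method": "drive_tool", "body": {
  "deltas": [
    [[0.4,-5.7,1],[0,0,0],8.8],
    [[0.4,-5.7,1],[0,0,0],8.8],
    [[0.4,-5.7,1],[0,0,0],8.8],
    [[0,0,0],[0,-1.2,0.4],8.8],
    [[0,0,0],[0,-1.2,0.3],8.8],
    [[0,0,0],[1.5,0,0],8.8],
    [[0,0,0],[1.5,0,0],8.8],
    [[0,0,0],[1.5,0,0],8.8],
    [[0,0,0],[1.5,0,0],8.8],
    [[0,0,0],[1.2,0,0],8.8],
    [[0,0,0],[0,0,0],8.8],
    [[0,0,0],[0,0,0],8.8]
  ]
}}

```text
clock: 3.73
tool_pos: [0.4809, -0.0679, 0.2358]
eef_rot: [0.826, 0.136, -0.543, 0.063]
contact_force: [0.5, 0.4, -0.3]
opening: 0.994
```

```bash
python3 - <<'E'
from h import *
from plant import r
s=r.get_state()
for t in(-15,-20,-25):print(*delta(s,goal((-.0,0,.146),-1,t)))
print(s["q"].round(2))
E
```

```text
[ 0.9 -3.6  3.1] [ 1.11 -0.12  2.15] [ 1.23 -0.15  2.08]
[ 1.  -8.6  3.1] [ 1.1  -0.12  2.22] [ 1.41 -0.15  2.03]
[  1.2 -13.6   3. ] [ 1.09 -0.12  2.29] [ 1.59 -0.15  1.97]
[ 0.44  0.49 -0.37  2.29 -1.    0.04 -0.15]
```

Emit:
{"method": "drive_tool", "body": {
  "deltas": [
    [[0.3,-4.3,1],[0,0,0.5],8.8],
    [[0.3,-4.3,1],[0,0,0.5],8.8],
    [[0.3,-2,1],[0,0,0.5],8.8],
    [[0,0,0],[0,0,0.5],8.8],
    [[0,0,0],[0,0,0],8.8],
    [[0,0,0],[0,0,0],8.8]
  ]
}}

```text
clock: 4.23
tool_pos: [0.4654, -0.0713, 0.2269]
eef_rot: [0.792, 0.115, -0.594, 0.076]
contact_force: [-0.1, 0.3, 0.1]
opening: 1.0
```

```bash
python3 - <<'E'
from h import *
from plant import r
s=r.get_state()
for t in(-15,-20,-25):print(*delta(s,goal((-.0,0,.146),-1,t)))
print(s["q"].round(2))
E
```

```text
[0.5 3.6 1.2] [ 0.96 -0.05  0.22] [ 0.94 -0.07  0.28]
[ 0.5 -1.4  1.2] [ 0.96 -0.06  0.29] [ 0.97 -0.07  0.27]
[ 0.6 -6.4  1.1] [ 0.96 -0.06  0.36] [ 0.99 -0.07  0.26]
[ 0.09  0.48  0.08  2.27 -0.9   0.22 -0.28]
```

```bash
python3 - <<'E'
from h import *
from plant import r
s=r.get_state()
print(*delta(s,goal((0,0,.078),-1,-20)))
E
```

```text
[ 0.5 -1.4  1.2] [ 7.4   0.1  -1.87] [ 7.36 -0.07 -2.05]
```

Emit:
{"method": "drive_tool", "body": {
  "deltas": [
    [[0.2,-0.5,0.5],[1.2,0,0.2],8.8],
    [[0.3,-0.5,0.6],[1.2,0,-0.4],8.8],
    [[0,-0.4,0],[1.2,0,-0.4],8.8],
    [[0,0,0],[1.2,0,-0.4],8.8],
    [[0,0,0],[1.2,0,-0.5],8.8],
    [[0,0,0],[1.2,0,-0.5],8.8],
    [[0,0,0],[0.1,0,0],8.8],
    [[0,0,0],[0,0,0],8.8]
  ]
}}

```text
clock: 4.9
tool_pos: [0.5029, -0.0618, 0.1613]
eef_rot: [0.786, 0.104, -0.604, 0.078]
contact_force: [0.1, 0.4, 0.5]
opening: 0.999
```

```bash
python3 - <<'E'
from h import *
from plant import r
s=r.get_state()
print(*delta(s,goal((0,0,.078),-1,-20)),s["q"].round(2))
p=r.snapshot("wrist");np.savez("pics/w2.npz",pos=s["tool_pos"],rot=s["eef_rot"],**p);a=p["color"][...,::-1]
b=r.snapshot("scene")["color"][...,::-1]
cv2.imwrite("pics/w2.png",np.hstack([cv2.resize(a,(400,300)),cv2.resize(b[170:320,180:380],(400,300))]))
E
```

```text
[-0.1  0.   0.1] [ 0.02 -0.12 -0.01] [ 0.02 -0.12 -0.01] [ 0.14  0.64 -0.08  2.22 -0.95  0.05 -0.29]
```

View pics/w2.png

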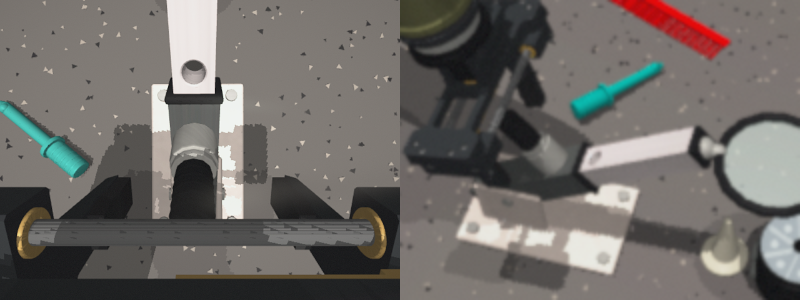

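The handle sits between the open fingers at about (193,195) in the left panel, 1 mm off centre. I'll close on it.

Emit:
{"method": "drive_tool", "body": {
  "deltas": [
    [[0,0,0],[0,-0.1,0],8.8],
    [[0,0,0],[0,0,0],1.5],
    [[0,0,0],[0,0,0],1.5],
    [[0,0,0],[0,0,0],1.5],
    [[0,0,0],[0,0,0],1.5],
    [[0,0,0],[0,0,0],1.5],
    [[0,0,0],[0,0,0],1.5],
    [[0,0,0],[0,0,0],1.5],
    [[0,0,0],[0,0,0],1.5]
  ],
  "force": 55
}}

```text
clock: 5.75
tool_pos: [0.5032, -0.0601, 0.1616]
eef_rot: [0.786, 0.104, -0.604, 0.08]
contact_force: [-0.3, 0.8, 0.1]
opening: 0.422
```

Emit:
{"method": "drive_tool", "body": {
  "deltas": [
    [[0,0,0],[0,0,0],1.5],
    [[0,0,0],[0,0,0],1.5],
    [[0,0,0],[0,0,0],1.5],
    [[0,0,0],[0,0,0],1.5],
    [[0,0,0],[0,0,0],1.5],
    [[0,0,0],[0,0,0],1.5]
  ]
}}

```text
clock: 6.25
tool_pos: [0.5024, -0.0577, 0.1616]
eef_rot: [0.786, 0.106, -0.604, 0.08]
contact_force: [-2.4, 4.1, 4.0]
opening: 0.253
```

Emit:
{"method": "drive_tool", "body": {
  "deltas": [
    [[0,0,0],[-0.28,-0.1,0.1],1.5],
    [[0,0,0],[-0.28,-0.1,0.1],1.5],
    [[0,0,0],[-0.28,0,0.1],1.5],
    [[0,0,0],[-0.28,0,0.1],1.5],
    [[0,0,0],[0,0,0],1.5],
    [[0,0,0],[0,0,0],1.5]
  ],
  "force": 60
}}

```text
clock: 6.75
tool_pos: [0.4958, -0.0598, 0.1718]
eef_rot: [0.786, 0.104, -0.604, 0.08]
contact_force: [-1.0, 3.4, 1.8]
opening: 0.258
```

```bash
cat >> h.py <<'E'
def tilted(s):
    x,xt,yt,zt,H=frames(O,yaw);T=R.from_quat(s["eef_rot"]).as_matrix()
    g=s["tool_pos"]-.008*T[:,0]-H;B=np.c_[xt,yt,zt]
    return (1000*g@B).round(1),(s["contact_force"]@B).round(1),s["q"].round(2),round(s["opening"]*88.1,1),round(s["clock"],2)
E
python3 - <<'E'
from h import *
from plant import r
print(*tilted(r.get_state()))
E
```

```text
[ 0.7  2.6 90.5] [1.  3.6 1.5] [ 0.11  0.61 -0.05  2.24 -0.94  0.07 -0.29] 22.7 6.75
```

Emit:
{"method": "drive_tool", "body": {
  "deltas": [
    [[0,0,0],[-0.7,0,0.25],1.5],
    [[0,0,0],[-0.7,0,0.25],1.5],
    [[0,0,0],[-0.7,0,0.25],1.5],
    [[0,0,0],[-0.7,0,0.25],1.5],
    [[0,0,0],[-0.7,0,0.25],1.5],
    [[0,0,0],[-0.68,0,0.27],1.5],
    [[0,0,0],[0,0,0],1.5],
    [[0,0,0],[0,0,0],1.5],
    [[0,0,0],[0,0,0],1.5]
  ]
}}

```text
clock: 7.5
tool_pos: [0.4709, -0.0668, 0.208]
eef_rot: [0.786, 0.104, -0.604, 0.08]
contact_force: [-2.1, 0.5, 3.3]
opening: 0.258
```

```bash
python3 - <<'E'
from h import *
from plant import r
print(*tilted(r.get_state()))
b=r.snapshot("scene");np.savez("pics/s3.npz",**b);c=r.snapshot("top");np.savez("pics/t3.npz",**c)
b=b["color"][...,::-1];c=c["color"][...,::-1]
cv2.imwrite("pics/s3.png",np.hstack([cv2.resize(c[160:310,250:450],(400,300)),cv2.resize(b[170:320,180:380],(400,300))]))
E
```

```text
[  0.3   2.2 134.9] [0.3 1.1 3.8] [ 0.05  0.52  0.08  2.27 -0.9   0.17 -0.31] 22.7 7.5
```

View pics/s3.png

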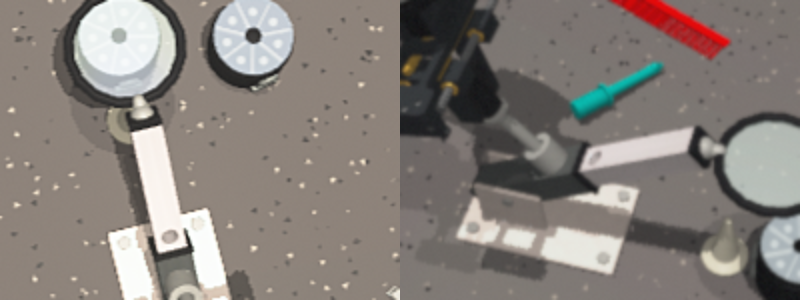

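```bash
python3 - <<'E'
from h import *
s=load("s3");x,xt,yt,zt,H=frames(O,yaw)
for z in(.048,.095,.1,.105,.110):print(z,((proj(s,H+.002*yt+z*zt)-[180,170])*2).round(1))
b=s["color"][195:260,200:270,::-1];cv2.imwrite("pics/s3b.png",cv2.resize(b,None,fx=8,fy=8,interpolation=cv2.INTER_CUBIC))
for z in(.048,.095,.1,.105,.110):print(z,((proj(s,H+.002*yt+z*zt)-[200,195])*8).round(1))
E
```

```text
0.048 [132.4 146. ]
0.095 [100.9 118. ]
0.1 [ 97.4 114.9]
0.105 [ 93.9 111.8]
0.11 [ 90.4 108.7]
0.048 [369.5 384.2]
0.095 [243.5 272. ]
0.1 [229.6 259.7]
0.105 [215.7 247.2]
0.11 [201.6 234.7]
```

View pics/s3b.png

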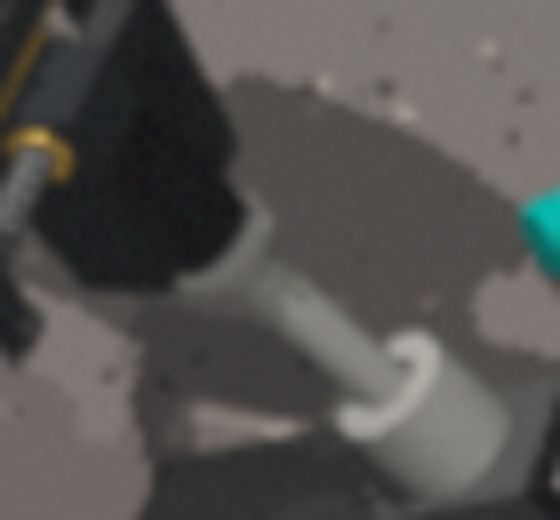

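The flange underside is about 55±2 mm above the mouth (crop: flange (238,258), mouth (388,388)). I'll raise the pin 2 mm more to sit inside the 56–60 mm groove window, then release.

Emit:
{"method": "drive_tool", "body": {
  "deltas": [
    [[0,0,0],[-0.1,0,0.04],1.5],
    [[0,0,0],[-0.1,0,0.04],1.5],
    [[0,0,0],[0,0,0],1.5],
    [[0,0,0],[0,0,0],1.5]
  ]
}}

```text
clock: 7.93
tool_pos: [0.4706, -0.0669, 0.2094]
eef_rot: [0.786, 0.104, -0.604, 0.08]
contact_force: [0.5, 1.8, -2.9]
opening: 0.258
```

```bash
python3 - <<'E'
from h import *
from plant import r
print(*tilted(r.get_state()))
E
```

```text
[  0.9   2.2 136.3] [-0.9  1.6 -2.9] [ 0.05  0.52  0.08  2.27 -0.9   0.18 -0.31] 22.7 7.93
```

Emit:
{"method": "drive_tool", "body": {
  "deltas": [
    [[0,0,0],[0,0,0],5],
    [[0,0,0],[0,0,0],5],
    [[0,0,0],[0,0,0],5],
    [[0,0,0],[0,0,0],5],
    [[0,0,0],[0,0,0],5],
    [[0,0,0],[-1,0,0],5],
    [[0,0,0],[-2,0,0],5],
    [[0,0,0],[-2.5,0,0],5],
    [[0,0,0],[-2.5,0,0],5],
    [[0,0,0],[0,0,0],5]
  ]
}}

```text
clock: 8.77
tool_pos: [0.4511, -0.0736, 0.2902]
eef_rot: [0.788, 0.102, -0.601, 0.08]
contact_force: [0.3, 0.7, 0.8]
opening: 0.572
```

```bash
python3 - <<'E'
from h import *
from plant import r
s=r.get_state();print(*tilted(s))
for p in(.13,.11,.1):
  for t in(-20,-10):print(p,t,*delta(s,goal((p,.002,.07),-1,t)))
b=r.snapshot("scene");np.savez("pics/s4.npz",**b)
b=b["color"][190:260,190:280,::-1];cv2.imwrite("pics/s4.png",cv2.resize(b,None,fx=7,fy=7,interpolation=cv2.INTER_CUBIC))
E
```

```text
[ 30.3   0.8 214.3] [0.8 0.6 0.4] [-0.18  0.36  0.43  2.22 -0.68  0.43 -0.5 ] 50.4 8.77
0.13 -20 [ 0.  -0.3 -0.2] [ 10.22  -0.15 -14.25] [ 10.15  -0.12 -14.3 ]
0.13 -10 [ 0.   9.7 -0.2] [ 10.21  -0.15 -14.38] [ 12.49  -0.12 -12.46]
0.11 -20 [ 0.  -0.3 -0.2] [ 10.89  -0.16 -12.36] [ 10.83  -0.12 -12.42]
0.11 -10 [ 0.   9.7 -0.2] [ 10.88  -0.16 -12.5 ] [ 12.84  -0.12 -10.49]
0.1 -20 [ 0.  -0.3 -0.2] [ 11.23  -0.16 -11.42] [ 11.17  -0.12 -11.48]
0.1 -10 [ 0.   9.7 -0.2] [ 11.22  -0.16 -11.56] [13.01 -0.12 -9.5 ]
```

View pics/s4.png

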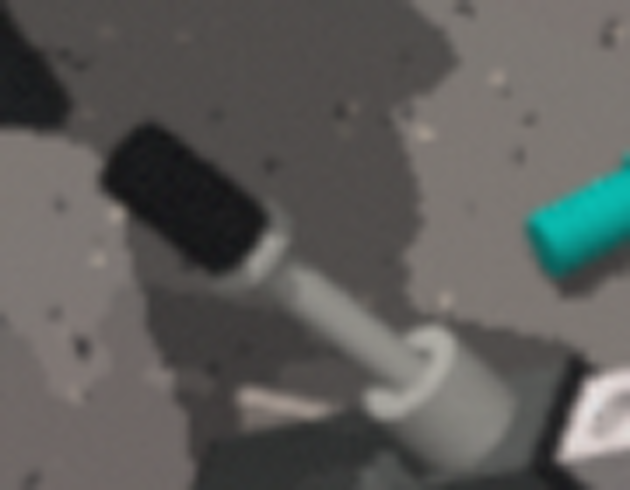

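The pin stays parked, with its shank visibly raised and sagging a little: mouth (412,383), flange (265,250), handle (187,197). Next I'll go to the boom.

Emit:
{"method": "drive_tool", "body": {
  "deltas": [
    [[0,0,0],[0,0,-2],5],
    [[0,0,0],[0,0,-3],5],
    [[0,0,0],[0,0,-3],5],
    [[0,0,0],[0,0,-2.5],5],
    [[0,0,0],[1,-0.1,-1.5],5],
    [[0,0,0],[2,0,0],5],
    [[0,0,0],[2,0,0],5],
    [[0,0,0],[2,0,0],5],
    [[0,0,0],[1.5,0,0],5],
    [[0,0,0],[1,0,0],5],
    [[0,0,0],[0,0,0],5],
    [[0,0,0],[0,0,0],5]
  ]
}}

```text
clock: 9.82
tool_pos: [0.5854, -0.0349, 0.2253]
eef_rot: [0.786, 0.104, -0.604, 0.08]
contact_force: [-0.4, 0.8, 1.1]
opening: 0.569
```

```bash
python3 - <<'E'
from h import *
from plant import r
s=r.get_state();print(*tilted(s))
print(*delta(s,goal((.11,.002,.003),-1,-20)))
q=load("s4");x,xt,yt,zt,H=frames(O,yaw)
for a in range(0,10,2):
    d=np.cos(np.radians(a))*zt-np.sin(np.radians(a))*xt
    P=H+.002*yt+.033*zt
    print(a,[((proj(q,P+k*d)-[190,190])*7).round(0) for k in(.015,.072,.098,.119)])
E
```

```text
[107.6   3.4  80.9] [0.5 0.8 1. ] [-0.2   0.62  0.37  1.96 -0.75  0.44 -0.58] 50.1 9.82
[0.  0.1 0. ] [ 7.24  0.15 -2.9 ] [ 7.24  0.14 -2.89]
0 [array([393., 371.]), array([259., 251.]), array([194., 194.]), array([140., 145.])]
2 [array([392., 371.]), array([253., 253.]), array([186., 196.]), array([130., 149.])]
4 [array([391., 372.]), array([247., 255.]), array([178., 199.]), array([120., 152.])]
6 [array([390., 372.]), array([241., 257.]), array([170., 202.]), array([111., 156.])]
8 [array([388., 373.]), array([236., 259.]), array([163., 205.]), array([102., 160.])]
```

Emit:
{"method": "drive_tool", "body": {
  "deltas": [
    [[0,0,0],[1.2,0.1,-0.5],5],
    [[0,0,0],[1.2,0,-0.5],5],
    [[0,0,0],[1.2,0,-0.5],5],
    [[0,0,0],[1.2,0,-0.5],5],
    [[0,0,0],[1.2,0,-0.5],5],
    [[0,0,0],[1.2,0,-0.4],5],
    [[0,0,0],[0,0,0],5],
    [[0,0,0],[0,0,0],2],
    [[0,0,0],[0,0,0],2],
    [[0,0,0],[0,0,0],2],
    [[0,0,0],[0,0,0],2],
    [[0,0,0],[0,0,0],2]
  ],
  "force": 40
}}

```text
clock: 10.82
tool_pos: [0.6305, -0.0222, 0.1645]
eef_rot: [0.786, 0.105, -0.604, 0.08]
contact_force: [-1.7, 3.9, 1.5]
opening: 0.315
```

```bash
python3 - <<'E'
from h import *
from plant import r
s=r.get_state();print(*tilted(s))
x,xt,yt,zt,H=frames(O,yaw);T=R.from_quat(s["eef_rot"]).as_matrix();print((T.T@xt*5).round(2))
E
```

```text
[111.1   3.9   4.3] [0.3 4.2 1.6] [-0.17  0.76  0.28  1.88 -0.81  0.37 -0.55] 27.7 10.82
[-1.71  0.01 -4.7 ]
```

Emit:
{"method": "drive_tool", "body": {
  "deltas": [
    [[0,0,0],[-0.2,0,-0.6],2],
    [[0,0,0],[-0.2,0,-0.6],2],
    [[0,0,0],[-0.22,0,-0.6],2],
    [[0,0,0],[-0.22,0,-0.6],2],
    [[0,0,0],[-0.22,0,-0.6],2],
    [[0,0,0],[-0.22,0,-0.6],2],
    [[0,0,0],[-0.22,0,-0.6],2],
    [[0,0,0],[-0.21,0,-0.5],2],
    [[0,0,0],[0,0,0],2],
    [[0,0,0],[0,0,0],2],
    [[0,0,0],[0,0,0],2]
  ]
}}

```text
clock: 11.73
tool_pos: [0.6671, -0.0123, 0.191]
eef_rot: [0.784, 0.105, -0.607, 0.079]
contact_force: [-7.5, 1.3, -0.9]
opening: 0.311
```

```bash
python3 - <<'E'
from h import *
from plant import r
s=r.get_state();print(*tilted(s))
E
```

```text
[157.4   4.1   4.3] [-6.1  3.1  3.2] [-0.24  0.77  0.4   1.75 -0.75  0.53 -0.66] 27.4 11.73
```

Emit:
{"method": "drive_tool", "body": {
  "deltas": [
    [[0,0,0],[-0.07,0,-0.18],2],
    [[0,0,0],[-0.06,0,-0.17],2],
    [[0,0,0],[0,0,0],2],
    [[0,0,0],[0,0,0],2]
  ]
}}

```text
clock: 12.07
tool_pos: [0.6692, -0.0117, 0.1926]
eef_rot: [0.783, 0.105, -0.607, 0.079]
contact_force: [-8.7, 1.8, -3.5]
opening: 0.315
```

```bash
python3 - <<'E'
from h import *
from plant import r
s=r.get_state();print(*tilted(s))
b=r.snapshot("scene");np.savez("pics/s5.npz",**b);c=r.snapshot("top");np.savez("pics/t5.npz",**c)
t0=load("top0")["color"]
for nm,im in(("0",t0),("5",c["color"])):
    g=im[130:240,260:350];m=(g.max(2)<45).astype(np.uint8)
    k=max(cv2.findContours(m,0,2)[0],key=cv2.contourArea);print(nm,cv2.contourArea(k),cv2.minEnclosingCircle(k))
x,xt,yt,zt,H=frames(O,yaw)
for e in(0,.05):print(e,proj(c,O+(.209+.82*e)*x+np.array([0,0,.203+.574*e])))
E
```

```text
[160.2   4.1   4.3] [-8.5  4.   1.7] [-0.25  0.77  0.41  1.74 -0.74  0.54 -0.67] 27.8 12.07
0 19.0 ((51.59434127807617, 49.5), 26.63670539855957)
5 117.5 ((59.0, 94.5), 17.614013671875)
0 [313.25365445 183.6308258 ]
0.05 [307.91206268 158.45317021]
```

Emit:
{"method": "drive_tool", "body": {
  "deltas": [
    [[0,0,0],[-0.04,0,-0.1],2],
    [[0,0,0],[0,0,0],2],
    [[0,0,0],[0,0,0],2],
    [[0,0,0],[0,0,0],5],
    [[0,0,0],[0,0,0],5],
    [[0,0,0],[0,0,0],5],
    [[0,0,0],[0,0,0],5],
    [[0,0,0],[0,0,0],5]
  ]
}}

```text
clock: 12.83
tool_pos: [0.6751, -0.0123, 0.1961]
eef_rot: [0.787, 0.104, -0.603, 0.08]
contact_force: [0.7, 0.4, 0.1]
opening: 0.566
```

```bash
python3 - <<'E'
from h import *
from plant import r
s=r.get_state();print(*tilted(s))
c=r.snapshot("top");np.savez("pics/t6.npz",**c);b=r.snapshot("scene");np.savez("pics/s6.npz",**b)
# lens ring: fit ellipse to dark ring in scene, before and after
for n in("scene0","s6"):
    im=load(n)["color"];x0,y0,x1,y1=(330,195,430,282);g=im[y0:y1,x0:x1].max(2)
    m=(g<50).astype(np.uint8);k=max(cv2.findContours(m,0,2)[0],key=cv2.contourArea);e=cv2.fitEllipse(cv2.convexHull(k));print(n,np.add(e[0],(x0,y0)),e[1])
q=load("s6");x,xt,yt,zt,H=frames(O,yaw)
for e in(0,.045,.05,.055):print(e,proj(q,O+.002*yt+(.209+.82*e)*x+np.array([0,0,.203+.574*e])))
im=np.hstack([cv2.resize(c["color"][110:260,250:450,::-1],(400,300)),cv2.resize(b["color"][180:330,240:440,::-1],(400,300))]);cv2.imwrite("pics/s6.png",im)
E
```

```text
[166.6   2.    4. ] [ 0.7  0.2 -0.4] [-0.25  0.77  0.41  1.73 -0.74  0.53 -0.67] 49.9 12.83
scene0 [367.09101868 252.26324081] (51.03780746459961, 60.635467529296875)
s6 [391.37117767 248.4656601 ] (52.086910247802734, 63.18547439575195)
0 [365.4848625  252.18004672]
0.045 [387.35073123 248.66975613]
0.05 [389.86774833 248.26568065]
0.055 [392.40295607 247.85868489]
```

View pics/s6.png

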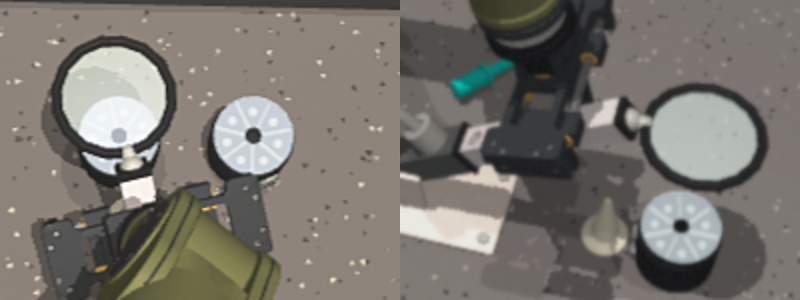

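The lens shift matches the 50 mm step: 24.3 px measured against 24.4 px expected. In the picture the lens (105,95) now lies over the left dispenser (118,135) with only parallax offset, and the cone still stands. Next I return to the pin.

```bash
python3 - <<'E'
from h import *
from plant import r
s=r.get_state()
print(*delta(s,goal((-.01,.0023,.205),-1,-20)))
print(*delta(s,goal((-.01,.0023,.1335),-1,-20)))
E
```

```text
[ 0.1 -0.  -0. ] [-1.288e+01 -2.000e-02  2.343e+01] [-12.87  -0.    23.44]
[ 0.1 -0.  -0. ] [-6.160e+00 -2.000e-02  2.099e+01] [-6.15 -0.   20.99]
```

Emit:
{"method": "drive_tool", "body": {
  "deltas": [
    [[0,0,0],[-2.5,0,0],5],
    [[0,0,0],[-3.5,0,0],5],
    [[0,0,0],[-3.5,0,0],5],
    [[0,0,0],[-3.4,0,0],5],
    [[0,0,0],[0,0,3],5],
    [[0,0,0],[0,0,3.5],5],
    [[0,0,0],[0,0,3.5],5],
    [[0,0,0],[0,0,3.5],5],
    [[0,0,0],[0,0,3.5],5],
    [[0,0,0],[0,0,3.5],5],
    [[0,0,0],[0,0,2.9],5],
    [[0,0,0],[0,0,0],5]
  ]
}}

```text
clock: 13.93
tool_pos: [0.417, -0.0807, 0.2585]
eef_rot: [0.785, 0.103, -0.606, 0.077]
contact_force: [-0.4, -0.1, 0.0]
opening: 0.57
```

```bash
python3 - <<'E'
from h import *
from plant import r
s=r.get_state();print(*tilted(s))
print(*delta(s,goal((-.01,.0023,.1335),-1,-20)))
E
```

```text
[-16.3   2.7 208.2] [-0.4  0.   0.3] [-0.04  0.38  0.29  2.33 -0.82  0.31 -0.33] 50.2 13.93
[-0.3  0.4  0.1] [ 6.79  0.04 -3.19] [ 6.81  0.04 -3.15]
```

Emit:
{"method": "drive_tool", "body": {
  "deltas": [
    [[0,0.4,0],[0.8,0,-0.6],5],
    [[0,0,0],[1.2,0,-0.6],5],
    [[0,0,0],[1.2,0,-0.6],5],
    [[0,0,0],[1.2,0,-0.6],5],
    [[0,0,0],[1.2,0,-0.4],5],
    [[0,0,0],[1.2,0,-0.4],5],
    [[0,0,0],[0,0,0],5],
    [[0,0,0],[0,0,0],5]
  ]
}}

```text
clock: 14.6
tool_pos: [0.4714, -0.0668, 0.2024]
eef_rot: [0.788, 0.104, -0.601, 0.079]
contact_force: [-0.6, -0.5, 0.2]
opening: 0.568
```

```bash
python3 - <<'E'
from h import *
from plant import r
s=r.get_state();print(*tilted(s))
print(*delta(s,goal((-.01,.0023,.1335),-1,-20)))
w=r.snapshot("wrist");b=r.snapshot("scene")
im=np.hstack([cv2.resize(w["color"][...,::-1],(400,300)),cv2.resize(b["color"][180:270,190:310,::-1],(400,300))]);cv2.imwrite("pics/s7.png",im)
E
```

```text
[ -2.6   2.1 130.1] [-0.5 -0.3  0.6] [ 0.09  0.53  0.02  2.28 -0.94  0.13 -0.27] 50.1 14.6
[ 0.1 -0.4  0. ] [-0.07 -0.02  0.82] [-0.06 -0.02  0.82]
```

View pics/s7.png

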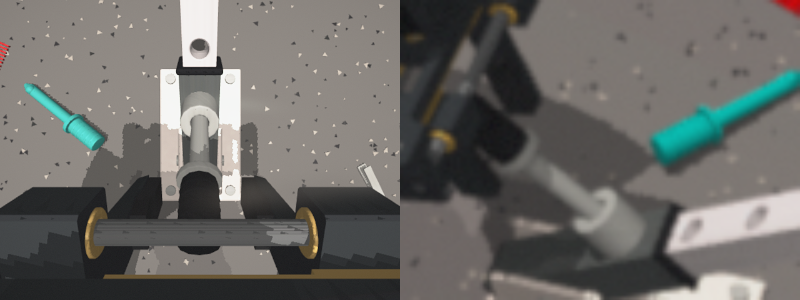

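The handle lies between the fingers, about (200,205) in the wrist panel, still raised with a slight sag. I'll shift back 0.8 cm and grip.

Emit:
{"method": "drive_tool", "body": {
  "deltas": [
    [[0,0,0],[0,0,0.5],5],
    [[0,0,0],[-0.1,0,0.4],5],
    [[0,0,0],[0,0,0],1.5],
    [[0,0,0],[0,0,0],1.5],
    [[0,0,0],[0,0,0],1.5],
    [[0,0,0],[0,0,0],1.5],
    [[0,0,0],[0,0,0],1.5],
    [[0,0,0],[0,0,0],1.5],
    [[0,0,0],[0,0,0],1.5]
  ],
  "force": 60
}}

```text
clock: 15.45
tool_pos: [0.4625, -0.0689, 0.2011]
eef_rot: [0.789, 0.104, -0.601, 0.08]
contact_force: [-0.6, 0.8, 1.4]
opening: 0.25
```

```bash
python3 - <<'E'
from h import *
from plant import r
s=r.get_state();print(*tilted(s))
print(*delta(s,goal((0,.0023,.1335),-1,-25.5)))
E
```

```text
[-10.8   2.3 134.3] [0.5 0.9 1.3] [ 0.13  0.53 -0.02  2.3  -0.95  0.11 -0.26] 22.0 15.45
[ 0.1 -5.9  0. ] [-0.29  0.01 -0.96] [-0.39  0.01 -0.92]
```

Emit:
{"method": "drive_tool", "body": {
  "deltas": [
    [[0,-2,0],[-0.1,0,-0.35],1.5],
    [[0,-2,0],[-0.1,0,-0.35],1.5],
    [[0,-1.6,0],[-0.1,0,-0.3],1.5],
    [[0,0,0],[0,0,0],1.5],
    [[0,0,0],[0,0,0],1.5]
  ]
}}

```text
clock: 15.87
tool_pos: [0.4712, -0.0663, 0.206]
eef_rot: [0.758, 0.1, -0.639, 0.085]
contact_force: [-0.6, 0.0, -0.7]
opening: 0.252
```

```bash
python3 - <<'E'
from h import *
from plant import r
s=r.get_state();print(*tilted(s),s["moment"].round(2))
print(*delta(s,goal((0,.0023,.1335),-1,-25.5)))
print(*delta(s,goal((0,.0023,.077),-1,-25.5)))
E
```

```text
[  0.2   2.6 132.8] [-0.9  0.2 -0.3] [-0.14  0.56  0.34  2.21 -0.81  0.34 -0.41] 22.2 15.87 [-0.18  0.33  0.  ]
[ 0.2 -0.3 -0. ] [-0.06  0.03  0.05] [-0.06  0.03  0.05]
[ 0.2 -0.3 -0. ] [ 5.06  0.03 -2.36] [ 5.04  0.03 -2.39]
```

Emit:
{"method": "drive_tool", "body": {
  "deltas": [
    [[0,0,0],[0.45,0,-0.21],1.5],
    [[0,0,0],[0.45,0,-0.21],1.5],
    [[0,0,0],[0.45,0,-0.21],1.5],
    [[0,0,0],[0.45,0,-0.21],1.5],
    [[0,0,0],[0,0,0],1.5]
  ]
}}

```text
clock: 16.28
tool_pos: [0.4825, -0.0635, 0.189]
eef_rot: [0.758, 0.1, -0.639, 0.084]
contact_force: [0.3, 0.1, -2.8]
opening: 0.254
```

```bash
python3 - <<'E'
from h import *
from plant import r
s=r.get_state();print(*tilted(s),s["moment"].round(2))
print(*delta(s,goal((0,.0023,.077),-1,-25.5)))
E
```

```text
[  0.    2.4 112.2] [-1.3 -0.  -2.4] [-0.11  0.6   0.3   2.19 -0.84  0.31 -0.39] 22.4 16.28 [-0.07  0.2   0.02]
[ 0.1 -0.3  0. ] [ 3.19  0.02 -1.5 ] [ 3.18  0.01 -1.51]
```

Emit:
{"method": "drive_tool", "body": {
  "deltas": [
    [[0,0,0],[0.45,0,-0.21],1.5],
    [[0,0,0],[0.45,0,-0.21],1.5],
    [[0,0,0],[0.45,0,-0.21],1.5],
    [[0,0,0],[0.45,0,-0.21],1.5],
    [[0,0,0],[0.45,0,-0.21],1.5],
    [[0,0,0],[0,0,0],1.5]
  ]
}}

```text
clock: 16.78
tool_pos: [0.4963, -0.0596, 0.1688]
eef_rot: [0.758, 0.101, -0.639, 0.085]
contact_force: [0.6, 0.6, -2.7]
opening: 0.254
```

```bash
python3 - <<'E'
from h import *
from plant import r
s=r.get_state();print(*tilted(s),s["moment"].round(2))
print(*delta(s,goal((0,.0023,.077),-1,-25.5)))
E
```

```text
[ 0.1  2.6 87.4] [-0.9  0.4 -2.6] [-0.09  0.64  0.25  2.17 -0.87  0.27 -0.38] 22.4 16.78 [0.1  0.37 0.06]
[ 0.1 -0.3  0. ] [ 0.94  0.03 -0.43] [ 0.94  0.03 -0.44]
```

Inserted 45 mm with no resistance. Now the last 11 mm plus an overshoot.

Emit:
{"method": "drive_tool", "body": {
  "deltas": [
    [[0,0,0],[0.32,0,-0.15],1.5],
    [[0,0,0],[0.32,0,-0.15],1.5],
    [[0,0,0],[0.32,0,-0.15],1.5],
    [[0,0,0],[0.3,0,-0.14],1.5],
    [[0,0,0],[0.2,0,-0.1],1.5],
    [[0,0,0],[0,0,0],1.5],
    [[0,0,0],[0,0,0],1.5]
  ]
}}

```text
clock: 17.37
tool_pos: [0.5015, -0.0579, 0.1601]
eef_rot: [0.758, 0.1, -0.639, 0.083]
contact_force: [-23.3, 0.9, 54.6]
opening: 0.253
```

```bash
python3 - <<'E'
from h import *
from plant import r
s=r.get_state();print(*tilted(s),s["moment"].round(2))
E
```

```text
[-0.4  2.8 77.2] [13.1  6.9 57.5] [-0.08  0.66  0.22  2.17 -0.89  0.25 -0.37] 22.3 17.37 [0.7  2.8  0.28]
```

Emit:
{"method": "drive_tool", "body": {
  "deltas": [
    [[0,0,0],[-0.3,0,0.14],1.5],
    [[0,0,0],[0,0,0],5],
    [[0,0,0],[0,0,0],5],
    [[0,0,0],[0,0,0],5],
    [[0,0,0],[0,0,0],5],
    [[0,0,0],[0,0,0],5],
    [[0,0,0],[-2,0,0],5],
    [[0,0,0],[-3,0,0],5],
    [[0,0,0],[-3,0,0],5],
    [[0,0,0],[-3,0,0],5],
    [[0,0,0],[0,0,0],5]
  ]
}}

```text
clock: 18.28
tool_pos: [0.4867, -0.0645, 0.2716]
eef_rot: [0.761, 0.099, -0.636, 0.085]
contact_force: [0.9, -1.1, 0.6]
opening: 0.567
```

```bash
python3 - <<'E'
from h import *
from plant import r
s=r.get_state();print(*tilted(s))
w=r.snapshot("wrist");b=r.snapshot("scene");np.savez("pics/s8.npz",**b);t=r.snapshot("top")
a=load("scene0")["color"]
c=lambda i:cv2.resize(i[200:290,200:320,::-1],(400,300),interpolation=cv2.INTER_CUBIC)
im=np.vstack([np.hstack([c(a),c(b["color"])]),np.hstack([cv2.resize(w["color"][...,::-1],(400,300)),cv2.resize(b["color"][120:390,130:490,::-1],(400,300))])]);cv2.imwrite("pics/s8.png",im)
for n,i in(("0",a),("8",b["color"])):
    g=i[195:282,330:430].max(2);m=(g<50).astype(np.uint8);k=max(cv2.findContours(m,0,2)[0],key=cv2.contourArea);print(n,cv2.fitEllipse(cv2.convexHull(k))[0])
    g=i[220:250,222:252].max(2);m=(g<40).astype(np.uint8);_,l,st,ce=cv2.connectedComponentsWithStats(m);j=1+st[1:,4].argmax();print(st[j],ce[j])
E
```

```text
[ 50.5   0.4 177.7] [ 0.8 -1.3  0.1] [-0.3   0.48  0.56  2.1  -0.65  0.55 -0.57] 50.0 18.28
0 (37.09101867675781, 57.263240814208984)
[  7   6  20  19 206] [16.74757282 14.72330097]
8 (61.37339782714844, 53.46694564819336)
[  7   5  21  20 227] [16.81497797 14.75770925]
```

View pics/s8.png

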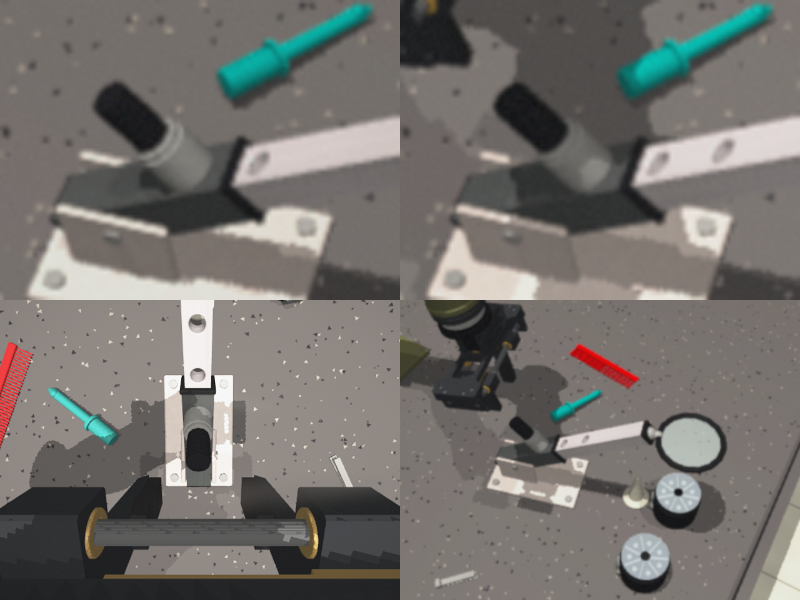

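The handle centroid is back to within 0.1 px of its original home position, the lens is at the long setting, and the other objects are undisturbed. The gripper is clear.

```bash
python3 -c "
from plant import r
print(r.finish_job())"
```

```text
the job is handed in; nothing more can be done
None
```

The job is done and handed in at 18.3 s of the 54 s. The boom is locked at the long setting with the lens over the left-hand dispenser, and the pin is fully home.

- **Pin out:** I pulled the black pin off its detent and parked it in the bushing groove, raised about 57 mm.
- **Boom:** I slid it out to +0.050. The lens moved 24.3 px in the scene view, against 24.4 px expected for a 50 mm step.
- **Pin in:** It went in freely and came to rest on its flange. I pushed with about 57 N at the end, well over the 8–15 N needed but under the 120 N wrist limit.
- **Last checks:** After release the handle is within 0.1 px of where it sat at the start, so the pin is home. The lens had not moved again, and the gripper was clear and open. The cone, comb, hair clip, turquoise pin and both dispensers look undisturbed in the last picture.
- **What did not go to plan:**
  - The arm could not hold the full 35° forward tilt because of joint limits, so I gripped the handle with the tool about 10–15° off vertical.
  - The stand pose I measured was 2–3 mm off sideways. The arm's compliance took that up.

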